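# Load the wash station

## Robot

A 6-joint arm with a two-finger parallel gripper is mounted at the origin on the work surface. World frame = base frame: x ahead of the robot, y to its left, z up, the work surface at z = 0. Lengths are in m, angles in rad, forces in N, time in s.
With the tool pointing down it reaches from about 0.35 to 1 m from the base axis. Payload 7.1 kg.
Tool frame: the origin (TCP) lies on the centre line of the jaws, within the pads' length; the fingertips stand 19 mm ahead of it and the grasp point (between the pads) is the TCP; z points along the fingers, y is the direction in which the jaws open and shut (so a half turn about z gives the same grasp; the last joint's range is limited). The gripper opens to 85 mm and grips with 20 to 120 N. Pads are 22 mm wide; open, the fingers measure 114 mm over their backs; the gripper's body (76 mm by 85 mm) begins 54 mm behind the grasp point. The pads swing forward as they close: fully open they stand 13 mm farther back than shut.
Start: joints at [-1.209, 0.423, 1.63, -0, 1.089, -0.019], TCP at [0.232, -0.58, 0.215] pointing down, gripper open.
Joint ranges: [-3, 3], [-0.9, 2.11], [0.09, 2.58], [-1.31, 4.45], [0.11, 2.69], [-2.54, 2.54]. Speed limits (rad/s): [2.39, 2.39, 3.01, 3.14, 3.14, 3.14].

## Interface

Orientations are given as a 3x3 rotation matrix whose columns are the frame's x, y, z axes.
In Python, from bench import move_pose, move_l, move_j, gripper_to, sleep, inverse_kinematics, camera, Unreachable, finish_job, silhouettes, current_t, current_q, current_joint_velocities, current_tau, current_position, current_ee_rot, current_ft_force, current_ft_torque, current_width gives the robot as it stands. The module is installed in compiled form; this text tells all that it offers. Calls block until the motion is done:
- move_pose(position, orientation): joint-space move of the TCP to a pose.
- move_l(position, orientation=None, velocity=0.15): straight line of the TCP; orientation=None keeps the orientation; velocity is the mean speed in m/s.
- move_j(angles): joint-space move.
- gripper_to(opening, force=None): opening from 0.0 (shut) to 1.0 (fully open); force is the grip in N (None keeps the last); returns when the fingers have stopped.
- sleep(seconds).
- inverse_kinematics(position, orientation): joint angles nearest the present ones, or None.
- camera(name): name is "scene" or "top"; returns a dict with "frame" (384x512x3 uint8, red, green, blue), "z_map" (384x512 float32, m along the optical axis (not along the pixel's ray), 0 where there is no reading), "mtx" (3x3 intrinsics, pixels), "pose" (4x4, takes a point from camera to world coordinates). Camera axes: x right, y up, looking along -z (the intrinsics and any distortion apply to the point x, -y, -z); pixel columns grow to the right and rows downward; lengths in m; the calibration is good to about 2 mm. A picture is of the moment at which its call begins.
A pose or a line that the arm cannot do raises Unreachable and nothing moves.
- finish_job(): hands the job in, once; it reports no verdict.
Trained networks look in the newest picture that a camera, given by its name, has taken for a name from the list of things; names that differ only in an ending like _2 or _b are one class to them, and where a whole thing is asked for, a point or a joint stands for the part that bears it (a point fixed in the world has none). Each returns a list of dicts, best first, with "confidence" (0 to 1); they miss things now and then, are a little off and sometimes report something else, mostly with a low value. They report only what shows in the picture. A call takes as long as a camera call.
- silhouettes(camera, query): "region" (384x512 bool, what is visible of it) and "xy" ([column, row] in pixels, amid what is visible of it).
Readings, each from a call of its own:
- current_t(): time.
- current_q(): joint angles.
- current_joint_velocities(): joint speeds.
- current_tau(): joint torques, N m.
- current_position(): TCP position.
- current_ee_rot(): TCP orientation.
- current_ft_force(): force on the tool from outside, world axes, zero at the start.
- current_ft_torque(): the same for the moment, N m.
- current_width(): opening from 0.0 (shut) to 1.0 (fully open).
Only numpy, scipy, OpenCV 4.12 (cv2) and the standard library are available. Lean on these libraries where they do the work, as an engineer would, in place of code of your own. Each camera call takes 0.05 s, during which the arm holds its last target.

## Task

Load the wash station. First slide the tall open white bottle along the bench, keeping it upright and never lifting it, into the orange-backed dock until it stands against the back stop. Then lift the blue tube carrier off its upturned hook, stand it squarely and gently in the aluminium tray (do not drop or tip it), and last of all swing the red-knobbed lever beside the dock fully over, away from the robot, to start the wash, leaving the other things on the bench where they are.

Things in the scene. Friction and masses are not known exactly. Their poses are not given: they have to be found in the camera images.
- bottle_mid (a point): Middle (115 mm up, on the axis) of the tall open white bottle with a blue band: 64 mm across up to 165 mm, then a 30 mm neck up to 230 mm; 0.4 to 0.9 kg; z up. Friction on the bench 0.48 to 0.72: pushed higher than about 40 mm it topples, at 20 to 35 mm it slides. It starts 110 to 140 mm out in front of the dock (dock's -x), up to 25 mm to one side.
- dock_home (a point): Point on the bench (orange disc) where the bottle's axis stands when 1 mm off the back stop; fixed. x points into the dock, at the stop (orange, face at x = 33 mm); open to -x and above, no sill. White fences 40 mm high, inner faces at y = +-44 mm, from x = 37 to -37 mm, then flared to y = +-57 mm at x = -67 mm. Behind the stop (x = 42 to 112 mm) a white housing 110 mm high.
- carrier_mid (a point): Middle (80 mm above the underside) of the tube carrier: blue block 60 (x) x 136 (y) x 45 mm high, tubes on it up to 86 mm, then a handle: two uprights (outer faces y = +-22 mm) with a 24 mm window between them, through which the hook's arm runs along x. 0.28 to 0.44 kg. z up, x as the hook's.
- carrier_grip (a point): Centre of the carrier's orange grip block, 14 (x) x 44 (y) x 35 mm high, 142.5 mm above the carrier's underside, straight above its middle; the hook's arm passes right under it. Grip it from above across its 44 mm (fingers on the y sides, clear of the hook). Axes as the carrier's.
- hook_arm (a point): Fixed hook stand: top of the level arm (8 mm bar, 204 mm above the bench) where the carrier hangs. x points to the post, 60 mm off; to -x the arm ends after 35 mm in an upturned tip, 32 mm higher. Lift the carrier by more than 32 mm (40 to 55 is good, the window allows 70), then withdraw it along -x by 130 mm before going sideways. Foot plate 140 x 120 x 10 mm.
- tray_in (a point): Centre of the inner floor (6 mm above the bench) of the fixed aluminium tray: inside 100 (x) x 168 (y) mm, rim 10 mm above the floor, 6 mm thick. The carrier's long side (y) goes along the tray's (y), either way round. Hook stand and tray may be on either side of the dock.
- lever_tip (a point): Centre of the lever's red knob (26 mm ball), to the right of the dock (dock's -y side). It swings in the dock's x-z plane about a level axis 22 mm above the bench, 90 mm from the knob, on a grey block 70 x 50 x 25 mm, and stays where it is left. It starts leaning to the dock's -x (knob about 100 mm above the bench).
- lever (a joint): Lever angle: 0 leaning fully to the dock's -x (0.5 rad from upright), 0.5 upright, 1.0 fully over to the dock's +x (end stop). It takes about 1 N at the knob.
- jar: Bystander, leave it alone: amber jar with a black lid, 56 mm across, 85 tall. Origin: centre of its underside.
- flask: Bystander, leave it alone: short white flask with a blue cap, 60 mm across, 100 tall (not the tall bottle). Origin: centre of its underside.
- tipbox: Bystander, leave it alone: green box 80 x 120 x 65 mm. Origin: centre of its underside.
- beaker: Bystander, leave it alone: clear beaker, 72 mm across, 90 tall. Origin: centre of its underside.
- marker: Bystander, leave it alone: white marker pen with a black cap, 135 mm long, lying. Origin: centre of its underside.

How it is judged:
By the outcome, as a careful person would: the job done as asked, in the order asked, and still so for the second after the job is handed in, with the robot touching nothing.
It also fails if it takes over 72 s, if anything falls off the work surface, if the arm or the gripper's body presses on something with over 40 N, if the wrist force passes 120 N, or if a joint passes its speed limit or range.

## Working session

There is one attempt and no reset: what is moved stays moved. The work goes in short steps, each a Python script; the robot and the scene stay as the last script left them, time stands still between calls to the robot, and variables do not carry over. Pictures are saved under pics/ and viewed, and the job is handed in when it is done.

```bash
mkdir -p pics; ls; cat > h.py <<'E'
import numpy as np, cv2
from bench import *
def cap(n,fn=None):
    c=camera(n)
    if fn: cv2.imwrite('pics/'+fn,c['frame'][:,:,::-1])
    return c
def cloud(c):
    z=c['z_map'];K=c['mtx'];v,u=np.mgrid[0:384,0:512]
    p=np.stack([(u-K[0,2])/K[0,0]*z,-(v-K[1,2])/K[1,1]*z,-z],-1)
    w=p@c['pose'][:3,:3].T+c['pose'][:3,3]
    w[z<=0]=np.nan
    return w
E
python3 - <<'E'
from h import *
for n in ['scene','top']:
    c=cap(n,n+'0.png'); w=cloud(c); np.save(n+'0.npy',w); np.save(n+'rgb.npy',c['frame'])
    print(n,c['mtx'].round(1).tolist(),c['pose'].round(3).tolist(),[k for k in c])
    for q in ['bottle_mid','dock_home','carrier_mid','carrier_grip','hook_arm','tray_in','lever_tip','lever','jar','flask','tipbox','beaker','marker']:
        for d in silhouettes(n,q)[:2]:
            r=d['region']; pts=w[r]; print(q,round(d['confidence'],2),np.round(d['xy']),r.sum(),np.nanmedian(pts,0).round(3),np.nanmin(pts,0).round(3),np.nanmax(pts,0).round(3))
print(current_t())
E
```

```text
pics
scene [[381.0, 0.0, 258.2], [0.0, 381.0, 187.0], [0.0, 0.0, 1.0]] [[0.595, -0.538, 0.597, 1.136], [0.803, 0.416, -0.426, -0.406], [-0.019, 0.734, 0.679, 0.811], [0.0, 0.0, 0.0, 1.0]] ['frame', 'z_map', 'mtx', 'pose']
bottle_mid 0.71 [267. 194.] 1465 [0.577 0.027 0.134] [0.359 0.007 0.004] [0.593 0.17  0.235]
dock_home 0.81 [304. 264.] 5870 [ 0.77  -0.005  0.046] [ 0.603 -0.121 -0.002] [0.824 0.205 0.12 ]
dock_home 0.65 [397. 196.] 1282 [0.733 0.355 0.065] [0.687 0.326 0.   ] [0.779 0.523 0.119]
carrier_mid 0.82 [ 90. 246.] 2745 [ 0.475 -0.394  0.132] [ 0.172 -0.463 -0.002] [ 0.514 -0.32   0.244]
carrier_mid 0.18 [371. 216.] 289 [0.731 0.261 0.016] [ 0.654  0.24  -0.001] [0.787 0.296 0.021]
carrier_grip 0.88 [ 92. 245.] 2621 [ 0.476 -0.394  0.132] [ 0.258 -0.458 -0.002] [ 0.499 -0.32   0.244]
hook_arm 0.61 [113. 280.] 2215 [ 0.499 -0.387  0.012] [ 0.137 -0.45   0.001] [ 0.554 -0.322  0.238]
tray_in 0.64 [319. 156.] 1367 [0.436 0.348 0.009] [ 0.356  0.256 -0.001] [0.499 0.465 0.023]
lever_tip 0.73 [241. 241.] 153 [ 0.623 -0.097  0.094] [ 0.554 -0.109  0.001] [ 0.648 -0.05   0.12 ]
[... 2164 characters left out ...]
 [ 0.606 -0.109  0.019] [ 0.65  -0.085  0.121]
jar 0.52 [201. 180.] 224 [0.617 0.207 0.083] [ 0.591  0.185 -0.003] [0.649 0.248 0.096]
flask 0.55 [349. 170.] 238 [ 0.655 -0.286  0.072] [ 0.632 -0.334 -0.003] [ 0.685 -0.262  0.11 ]
tipbox 0.93 [152. 153.] 900 [0.727 0.381 0.064] [ 0.688  0.322 -0.01 ] [0.772 0.467 0.081]
tipbox 0.75 [188. 155.] 212 [0.72  0.265 0.013] [ 0.658  0.242 -0.006] [0.787 0.29  0.027]
beaker 0.85 [378. 163.] 391 [ 0.68  -0.418  0.041] [ 0.643 -0.444 -0.006] [ 0.712 -0.372  0.099]
marker 0.49 [188. 152.] 166 [0.728 0.263 0.014] [ 0.662  0.242 -0.004] [0.788 0.285 0.027]
marker 0.42 [288. 178.] 27 [ 0.617 -0.095  0.114] [ 0.609 -0.105  0.075] [ 0.633 -0.088  0.121]
1.4
```

View pics/scene0.png

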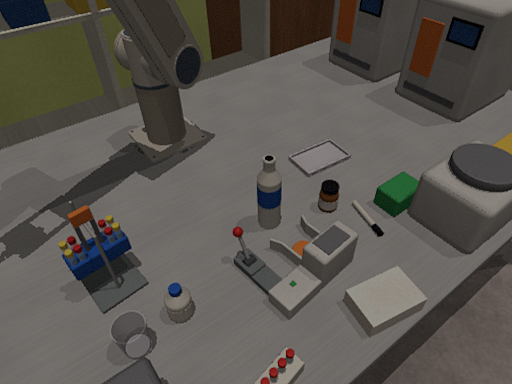

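View pics/top0.png

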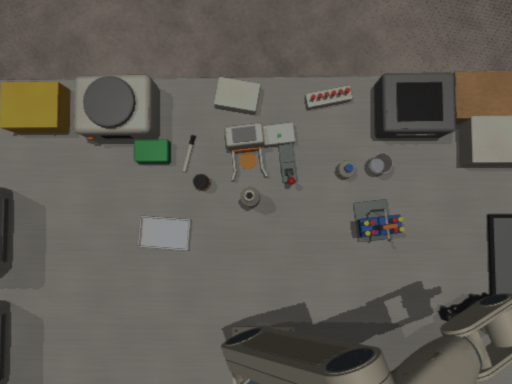

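The scene view shows the bottle at (268,195), the dock at (310,250), the red knob at (238,231), the carrier on its hook at (95,245) and the tray at (320,157). The top view agrees: bottle (250,198), dock disc (247,160), tray (165,233), hook (375,215). Next I'll get precise poses from the depth data.

```bash
cat > m.py <<'E'
from h import *
import sys
def box(p):
    r=cv2.minAreaRect((p[:,:2]*1000).astype(np.float32)); return [np.round(r[0],1).tolist(),np.round(r[1],1).tolist(),round(r[2],1)]
for n in ['top','scene']:
    w=np.load(n+'0.npy'); f=np.load(n+'rgb.npy'); hsv=cv2.cvtColor(f,cv2.COLOR_RGB2HSV).astype(int)
    H,S,V=hsv[...,0],hsv[...,1],hsv[...,2]; X,Y,Z=w[...,0],w[...,1],w[...,2]
    org=(H>4)&(H<18)&(S>150)&(V>90)
    m=org&(Z<.012)&(abs(Y)<.15)&(X>.5)&(X<.8); print(n,'disc',m.sum(),np.median(w[m],0).round(4),box(w[m]))
    m=org&(Z>.03)&(abs(Y)<.15)&(X>.5)&(X<.8); print(n,'stop',m.sum(),w[m].mean(0).round(4),box(w[m]) if m.sum() else '')
    m=org&(Z>.19)&(Y<-.3); print(n,'grip',m.sum(),w[m].mean(0).round(4),box(w[m]),w[m][:,2].max())
    m=org&(Z>.238)&(Y<-.3); print(n,'griptop',m.sum(),w[m].mean(0).round(4),box(w[m]))
    blue=(H>100)&(H<125)&(S>150)
    m=blue&(Y<-.3)&(Z>.10)&(Z<.14)&(X<.53); print(n,'block',m.sum(),w[m].mean(0).round(4),box(w[m]))
    m=(Y<-.3)&(Y>-.48)&(X>.4)&(X<.58)&(Z>.006)&(Z<.016); print(n,'foot',m.sum(),box(w[m]))
    m=(Y<-.3)&(Y>-.48)&(X>.4)&(X<.58)&(Z>.19)&(Z<.246)&~org; print(n,'hookpts',np.round(w[m][::max(1,m.sum()//40)],3).tolist())
    m=(Y>.2)&(Y<.47)&(X>.33)&(X<.55)&(Z>.0115)&(Z<.03); print(n,'trayrim',m.sum(),box(w[m]))
    red=((H<5)|(H>172))&(S>150)&(V>70)
    m=red&(Z>.07)&(Y>-.2)&(Y<-.03)&(X>.5)&(X<.75); print(n,'knob',m.sum(),w[m].mean(0).round(4),w[m].min(0).round(4),w[m].max(0).round(4))
    m=(Y<-.05)&(Y>-.18)&(X>.6)&(X<.8)&(Z>.018)&(Z<.032); print(n,'leverblk',m.sum(),box(w[m]))
    m=(Z>.10)&(Z<.13)&(Y>-.09)&(Y<.12)&(X>.68)&(X<.85); print(n,'housing top',m.sum(),np.median(w[m],0).round(4),box(w[m]))
    m=(Z>.032)&(Z<.055)&(Y>-.09)&(Y<.12)&(X>.58)&(X<.73)&(V>80); print(n,'fences',m.sum(),box(w[m]))
    m=(Z>.2)&(abs(Y-.04)<.06)&(X>.5)&(X<.65); print(n,'neck',m.sum(),w[m].mean(0).round(4),box(w[m]))
    m=(Z>.03)&(Z<.16)&(abs(Y-.04)<.06)&(X>.5)&(X<.62);P=w[m]
    from scipy.optimize import least_squares
    if m.sum()>20:
        s=least_squares(lambda c:np.hypot(P[:,0]-c[0],P[:,1]-c[1])-.032,[.56,.04],loss='soft_l1',f_scale=.002); print(n,'bottle',m.sum(),s.x.round(4),np.median(abs(s.fun)))
    if 1:
        m=(Z>.213)&(Z<.23)&(abs(Y-.04)<.05)&(X>.5)&(X<.62);P=w[m]
        if m.sum()>5: s=least_squares(lambda c:np.hypot(P[:,0]-c[0],P[:,1]-c[1])-.015,[.56,.04],loss='soft_l1',f_scale=.002); print(n,'neckfit',m.sum(),s.x.round(4))
for n,(x0,x1,y0,y1) in {'top':(215,320,110,220)}.items():
    f=np.load(n+'rgb.npy')[y0:y1,x0:x1,::-1]; a=cv2.resize(f,None,fx=5,fy=5,interpolation=2); cv2.imwrite('pics/z_dock.png',a)
f=np.load('toprgb.npy')[190:260,340:420,::-1]; cv2.imwrite('pics/z_car.png',cv2.resize(f,None,fx=6,fy=6,interpolation=2))
f=np.load('scenergb.npy')[185:310,40:170,::-1]; cv2.imwrite('pics/z_cars.png',cv2.resize(f,None,fx=4,fy=4,interpolation=2))
E
python3 m.py
```

```text
top disc 196 [0.698  0.0493 0.0011] [[698.3, 50.8], [54.0, 53.9], 44.6]
top stop 37 [0.7325 0.0567 0.04  ] [[732.3, 54.6], [5.9, 92.5], 6.3]
top grip 56 [ 0.4634 -0.3905  0.2388] [[463.7, -389.7], [41.7, 12.4], 89.7] 0.2479311989850752
top griptop 33 [ 0.4633 -0.3901  0.2409] [[463.2, -389.2], [11.9, 40.8], 9.7]
top block 209 [ 0.4629 -0.3668  0.1235] [[463.0, -388.4], [56.2, 133.2], 6.2]
top foot 629 [[488.5, -389.4], [177.1, 176.7], 89.7]
top hookpts [[0.519, -0.384, 0.203], [0.516, -0.385, 0.199], [0.513, -0.381, 0.2], [0.513, -0.385, 0.208], [0.51, -0.385, 0.208], [0.507, -0.385, 0.21], [0.504, -0.386, 0.203], [0.501, -0.384, 0.201], [0.501, -0.388, 0.207], [0.498, -0.386, 0.205], [0.494, -0.385, 0.197], [0.494, -0.387, 0.213], [0.491, -0.384, 0.214], [0.488, -0.386, 0.205], [0.485, -0.386, 0.203], [0.482, -0.386, 0.203], [0.482, -0.393, 0.202], [0.479, -0.388, 0.206], [0.476, -0.385, 0.207], [0.476, -0.392, 0.202], [0.473, -0.388, 0.207], [0.473, -0.406, 0.209], [0.473, -0.407, 0.23], [0.47, -0.38, 0.214], [0.47, -0.382, 0.23], [0.47, -0.386, 0.24], [0.47, -0.412, 0.233], [0.466
[... 2391 characters left out ...]
0.2], [0.487, -0.384, 0.204], [0.492, -0.384, 0.204], [0.497, -0.383, 0.206], [0.499, -0.382, 0.204], [0.507, -0.384, 0.206], [0.514, -0.381, 0.204], [0.515, -0.387, 0.199], [0.515, -0.383, 0.19]]
scene trayrim 372 [[436.5, 349.9], [181.6, 115.2], 85.6]
scene knob 68 [ 0.617  -0.1007  0.113 ] [ 0.6055 -0.1091  0.1027] [ 0.6255 -0.0897  0.12  ]
scene leverblk 841 [[706.8, -88.5], [183.4, 58.1], 2.1]
scene housing top 1326 [0.7765 0.0515 0.1121] [[771.6, 59.0], [69.1, 128.1], 6.4]
scene fences 212 [[651.2, 49.2], [122.2, 133.6], 18.7]
scene neck 194 [0.564  0.0363 0.2223] [[559.7, 40.5], [30.6, 31.4], 14.8]
scene bottle 823 [0.5578 0.0414] 0.0007034940312238697
scene neckfit 72 [0.5582 0.0411]
```

```bash
python3 - <<'E'
from h import *
w=np.load('top0.npy');f=np.load('toprgb.npy')
c=camera('top')
r=silhouettes('top','tray_in')[0]['region']
P=w[r]; P=P[(P[:,2]>-.01)]
def box(p):
    r=cv2.minAreaRect((p[:,:2]*1000).astype(np.float32)); return r
print(box(P))
cs=camera('scene'); ws=cloud(cs); rs=silhouettes('scene','tray_in')[0]['region']; Q=ws[rs]
Q=Q[(Q[:,0]>.36)&(Q[:,1]>.25)&(Q[:,1]<.45)]; print(box(Q))
# contour-based on edge of the bright rim in top view
for wz,name in ((w,'top'),(ws,'scene')):
    Z=wz[...,2]; m=(wz[...,0]>.36)&(wz[...,0]<.52)&(wz[...,1]>.24)&(wz[...,1]<.46)&(Z>.0105)&(Z<.022)
    P=wz[m]; 
    from scipy.optimize import least_squares
    def res(v):
        cx,cy,t=v; d=P[:,:2]-[cx,cy]; a=abs(d[:,0]*np.cos(t)+d[:,1]*np.sin(t)); b=abs(-d[:,0]*np.sin(t)+d[:,1]*np.cos(t))
        # distance to rim centreline rectangle 53x87
        qx,qy=a-.053,b-.087
        return np.where((qx<0)&(qy<0),np.maximum(qx,qy),np.hypot(np.maximum(qx,0),np.maximum(qy,0)))
    s=least_squares(res,[.438,.349,0],loss='soft_l1',f_scale=.003); print(name,m.sum(),s.x.round(4),np.degrees(s.x[2]),np.median(abs(s.fun)))
f=f[205:262,130:200,::-1]; cv2.imwrite('pics/z_tray.png',cv2.resize(f,None,fx=6,fy=6,interpolation=2))
th=np.radians(6.2)
d=np.array([np.cos(th),np.sin(th),0]);l=np.array([-d[1],d[0],0]);
print(current_ee_rot().round(2).tolist())
for a in (45,50,55):
    a=np.radians(a); z=np.cos(a)*d-np.sin(a)*np.array([0,0,1])
    for sg in (1,-1):
        y=sg*l; R=np.stack([np.cross(y,z),y,z],1)
        for tcp in ([.46,.025,.2],[.46,.025,.033],[.65,.045,.033]):
            print(a,sg,tcp,inverse_kinematics(tcp,R))
E
```

```text
((438.1991882324219, 348.335205078125), (183.67892456054688, 116.49820709228516), 87.14813995361328)
((438.3936767578125, 349.4613037109375), (182.95570373535156, 116.41622924804688), 85.02677917480469)
top 424 [ 0.44    0.3486 -0.083 ] -4.753633746309254 0.0028752417320234286
scene 434 [ 0.4373  0.3486 -0.0765] -4.3806004808724035 0.0017528403918630996
[[0.93, 0.37, 0.0], [0.37, -0.93, 0.0], [0.0, -0.0, -1.0]]
0.7853981633974483 1 [0.46, 0.025, 0.2] [-0.04699872  0.07023178  2.49977318  2.6518      0.23449728  1.93896744]
0.7853981633974483 1 [0.46, 0.025, 0.033] [-0.04699872  0.74437307  2.53817974  3.00427482  0.92486369  1.5435952 ]
0.7853981633974483 1 [0.65, 0.045, 0.033] [0.02076342 0.69743135 2.15161234 3.01109742 0.49449358 1.62389289]
0.7853981633974483 -1 [0.46, 0.025, 0.2] [-0.04699872  0.07023178  2.49977318  2.6518      0.23449728 -1.20262521]
0.7853981633974483 -1 [0.46, 0.025, 0.033] [-0.04699872  0.74437307  2.53817974  3.00427482  0.92486369 -1.59799746]
0.7853981633974483 -1 [0.65, 0.045, 0.033] [ 0.02076342  0.69743135  2.15161234  3.01109742  0.49449358 -1.517699
[... 543 characters left out ...]
1.47948115]
0.9599310885968813 1 [0.46, 0.025, 0.2] [-0.02349783  0.0299861   2.39037246  0.58440357  0.1369626  -2.2589728 ]
0.9599310885968813 1 [0.46, 0.025, 0.033] [-0.02349783  0.58121947  2.46363075  2.98808039  0.51509771  1.59654958]
0.9599310885968813 1 [0.65, 0.045, 0.033] [0.02864402 0.63683908 2.06828997 2.88231553 0.17876849 1.76089782]
0.9599310885968813 -1 [0.46, 0.025, 0.2] [-0.02349783  0.0299861   2.39037246  0.58440357  0.1369626   0.88261985]
0.9599310885968813 -1 [0.46, 0.025, 0.033] [-0.02349783  0.58121947  2.46363075  2.98808039  0.51509771 -1.54504308]
0.9599310885968813 -1 [0.65, 0.045, 0.033] [ 0.02864402  0.63683908  2.06828997  2.88231553  0.17876849 -1.38069483]
```

View pics/z_dock.png

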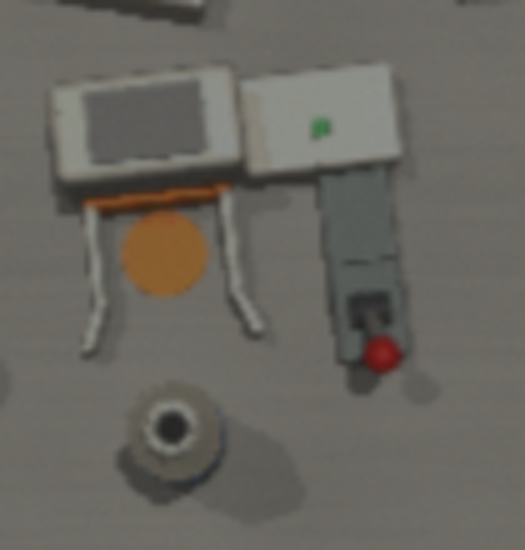

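View pics/z_cars.png

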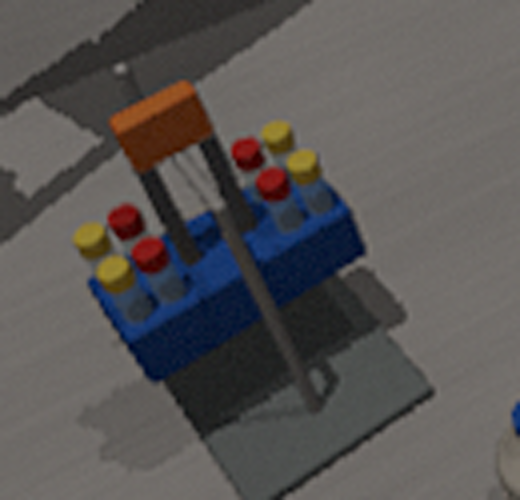

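```bash
cat >> h.py <<'E'
TH=np.radians(6.2); D=np.array([np.cos(TH),np.sin(TH),0]); L=np.array([-D[1],D[0],0]); UP=np.array([0,0,1.])
HOME=np.array([.697,.0508,0])
def dk(x,y,z): return HOME+x*D+y*L+z*UP
def Rpush(a=np.radians(45)):
    z=np.cos(a)*D-np.sin(a)*UP; y=-L; return np.stack([np.cross(y,z),y,z],1)
def Rdown(th):
    y=np.array([np.sin(th),-np.cos(th),0]); z=-UP; return np.stack([np.cross(y,z),y,z],1)
E
python3 - <<'E'
from h import *
q=current_q().copy(); R=Rpush()
qt=inverse_kinematics(dk(-.235,.0046,.2),R); ql=inverse_kinematics(dk(-.235,.0046,.031),R); qe=inverse_kinematics(dk(-.045,0,.031),R)
print(qt,ql,qe)
q[1]=-.2; move_j(q); print(current_position())
gripper_to(0.4)
q=np.array(qt); q[0]=-1.209; q[1]=min(-.2,qt[1]); move_j(q); print(current_position(),current_t())
q[0]=qt[0]; move_j(q); print(current_position())
move_j(qt); move_l(dk(-.235,.0046,.031),R,.08)
print(current_position(),current_width(),current_ft_force(),current_t())
cap('scene','s1.png')
E
```

```text
[-0.02560444  0.07473778  2.49433602  2.71207052  0.22852326 -1.24606583] [-0.02560444  0.74865547  2.53138503  3.0229863   0.92275223 -1.59389254] [ 0.02284181  0.70292245  2.14623768  3.0142175   0.494532   -1.51898353]
[ 0.2109     -0.52371488  0.59603233]
[ 0.20755034 -0.43003961  0.33020597] 5.8917
[0.47608111 0.02917111 0.32954841]
[0.46302277 0.0299878  0.03136931] 0.40320060393802276 [ 0.2385124  -0.42266668  0.32789249] 10.5167
```

View pics/s1.png

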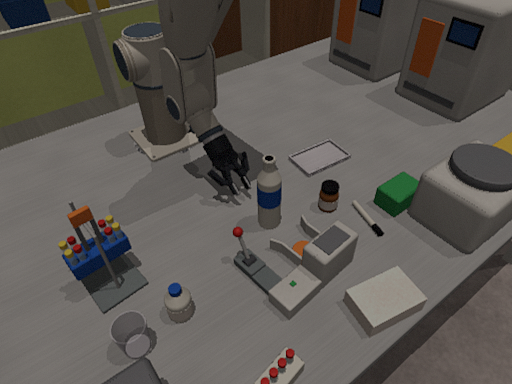

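The gripper at (230,170) is low behind the bottle (268,195), with nothing disturbed. Now I'll push.

```bash
python3 - <<'E'
from h import *
R=Rpush()
for x,y,v in ((-.19,.0046,.06),(-.15,.003,.05),(-.1,.001,.05),(-.06,0,.05)):
    move_l(dk(x,y,.031),R,v); print(x,(current_ft_force()@D).round(2),current_ft_force().round(1),round(current_t(),1))
c=cap('scene','s2.png'); c=cap('top','t2.png')
E
```

```text
-0.19 0.1 [0.  0.5 0.9] 11.5
-0.15 -2.34 [-2.4  0.5  0.1] 12.4
-0.1 -2.95 [-2.9 -0.7 -0.2] 13.6
-0.06 -1.75 [-1.8  0.2 -0.9] 14.5
```

View pics/s2.png

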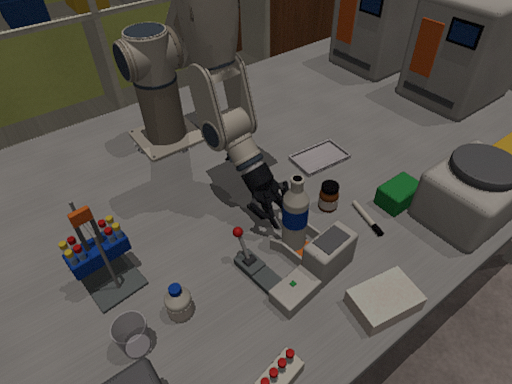

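The bottle at (295,215) is upright between the fences. I'll finish in small steps until I feel the stop.

```bash
python3 - <<'E'
from h import *
R=Rpush()
from scipy.optimize import least_squares
x=-.06
while x<-.035:
    x+=.0015; move_l(dk(x,0,.031),R,.03); f=current_ft_force()@D; print(round(x,4),f.round(2),end='; ')
    if f<-6.5: break
print(current_t())
c=cap('scene','s3.png'); w=cloud(c); X,Y,Z=w[...,0],w[...,1],w[...,2]
for a,b,r in ((.12,.16,.032),(.19,.228,.015)):
    m=(Z>a)&(Z<b)&(abs(Y-.05)<.05)&(abs(X-.69)<.05);P=w[m]
    s=least_squares(lambda c:np.hypot(P[:,0]-c[0],P[:,1]-c[1])-r,[.69,.05],loss='soft_l1',f_scale=.002); v=s.x-HOME[:2]; print(m.sum(),s.x.round(4),'dock',v@D[:2],v@L[:2])
E
```

```text
-0.0585 -4.25; -0.057 -3.99; -0.0555 -2.96; -0.054 -4.13; -0.0525 -4.03; -0.051 -3.62; -0.0495 -4.6; -0.048 -3.43; -0.0465 -4.86; -0.045 -4.32; -0.0435 -4.1; -0.042 -3.39; -0.0405 -3.89; -0.039 -3.77; -0.0375 -4.1; -0.036 -3.91; -0.0345 -4.93; 18.8667
310 [0.6823 0.0498] dock -0.01469067270146326 0.0005513789430401924
185 [0.6831 0.0493] dock -0.013992521625144078 3.213731775649327e-05
```

View pics/s3.png

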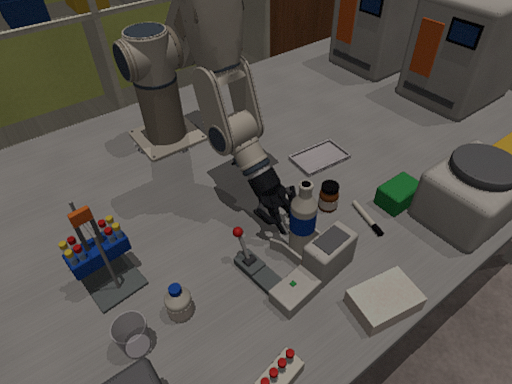

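```bash
python3 - <<'E'
from h import *
print(current_position(),current_ee_rot().round(3).tolist(),current_width(),dk(-.0345,0,.031))
f=cv2.imread('pics/s3.png')[165:275,225:345]; cv2.imwrite('pics/s3z.png',cv2.resize(f,None,fx=5,fy=5,interpolation=2))
c=cap('top'); f=c['frame'][120:210,200:300,::-1]; cv2.imwrite('pics/t3z.png',cv2.resize(f,None,fx=6,fy=6,interpolation=2))
E
```

```text
[0.66277545 0.04709016 0.03100766] [[0.703, 0.108, 0.703], [0.076, -0.994, 0.076], [0.707, 0.0, -0.707]] 0.3978665539131024 [0.66270179 0.04707402 0.031     ]
```

View pics/s3z.png

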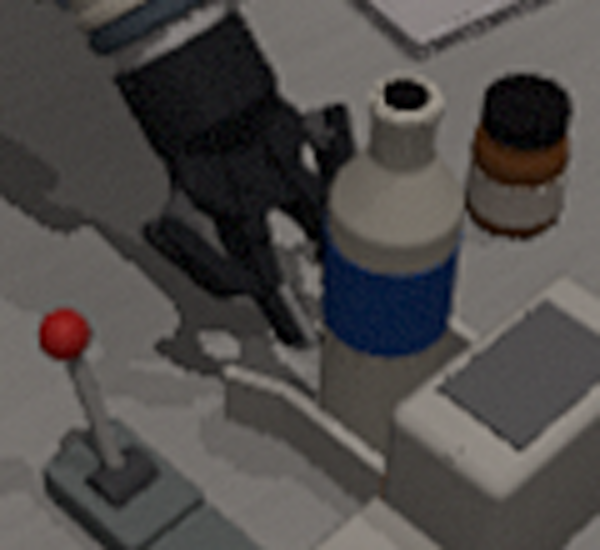

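View pics/t3z.png

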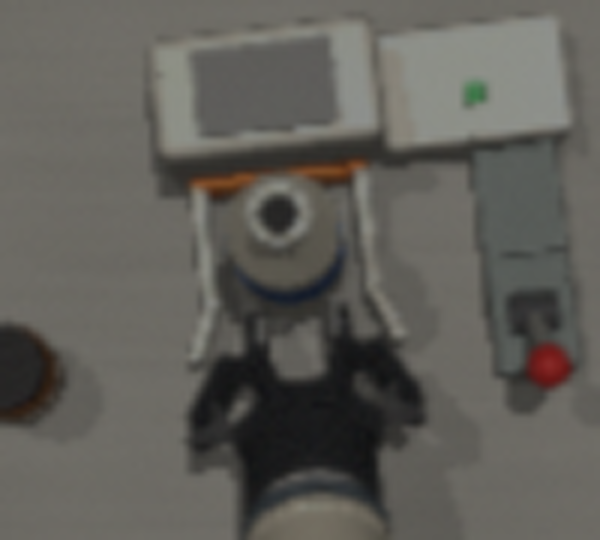

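```bash
python3 - <<'E'
from h import *
from scipy.optimize import least_squares
for n in ('top','scene'):
    c=cap(n); w=cloud(c); f=c['frame']; X,Y,Z=w[...,0],w[...,1],w[...,2]
    for a,b,r in ((.224,.245,.015),(.19,.222,.015),(.12,.16,.032),(.05,.1,.032)):
        m=(Z>a)&(Z<b)&(abs(Y-.05)<.04)&(abs(X-.69)<.05)
        if a==.05: m&=(X<.72)&(f.min(-1)>70)
        P=w[m]
        if m.sum()<6: continue
        s=least_squares(lambda c:np.hypot(P[:,0]-c[0],P[:,1]-c[1])-r,[.69,.05],loss='soft_l1',f_scale=.002); v=s.x-HOME[:2]; e=P[:,:2]-HOME[:2]; print(n,a,m.sum(),s.x.round(4),'dock',v@D[:2],v@L[:2],'x rng',(e@D[:2]).min(),(e@D[:2]).max(), np.median(abs(s.fun)))
    hsv=cv2.cvtColor(f,cv2.COLOR_RGB2HSV).astype(int); o=(hsv[...,0]>4)&(hsv[...,0]<18)&(hsv[...,1]>150)&(abs(Y-.05)<.08)&(X<.76)&(X>.64)
    e=w[o]-HOME; print('orange',np.c_[e@D,e@L,e[:,2]].round(3)[::4].tolist())
    m=(Z>.105)&(Z<.125)&(abs(Y-.05)<.08)&(X>.70); e=w[m]-HOME; print('housing x',np.percentile(e@D,[1,50,99]),'y',np.percentile(e@L,[1,99]))
E
```

```text
top 0.224 85 [0.6856 0.0494] dock -0.01151315308505006 -0.0002041023034695594 x rng -0.02711925362699231 0.005342785252325481 0.0032442534153209433
top 0.19 22 [0.6845 0.0486] dock -0.012643245035191179 -0.000865558078956106 x rng -0.029500213674526536 -0.00820522799816845 0.0013959795793418413
top 0.12 30 [0.6857 0.0487] dock -0.011464158475074497 -0.0008673703626657013 x rng -0.04389850497556823 -0.007585777001842294 0.00047891451824054465
orange [[0.04, -0.025, 0.036], [0.039, -0.039, 0.036], [0.037, -0.018, 0.039], [0.036, -0.032, 0.039], [0.04, 0.035, 0.037], [0.038, 0.021, 0.042], [0.033, -0.028, 0.036], [0.038, 0.046, 0.034], [0.036, 0.032, 0.039], [0.034, 0.04, 0.03], [0.033, 0.026, 0.028]]
housing x [0.04318897 0.07604127 0.1093362 ] y [-0.06108662  0.06378905]
scene 0.224 139 [0.682  0.0493] dock -0.015069950284198576 0.00017260738130315593 x rng -0.030894501650578686 0.002236655249108817 0.0025446346402430552
scene 0.19 162 [0.6826 0.0494] dock -0.014505574326849669 0.00012153409126226208 x rng -0.03233855280454248 0.0036273036183823533 0.000858503934703196
scene 0.12 313 [0.682  0.0497] dock -0.01499698200055237 0.0005278737560041756 x rng -0.03984944693543377 0.019040477555682046 0.0005725540478712238
scene 0.05 26 [0.6783 0.0428] dock -0.01949119489640743 -0.00592458172259918 x rng -0.05896753414811913 0.0159085689233546 0.0034821021637200834
orange []
housing x [0.005068   0.07570071 0.10811872] y [-0.06042283  0.06387016]
```

Both cameras put the bottle axis about 12–14 mm short of home, with no stop contact felt yet. I'll keep going.

```bash
python3 - <<'E'
from h import *
from scipy.optimize import least_squares
R=Rpush()
x=-.0345
while x<-.017:
    x+=.0015; move_l(dk(x,0,.031),R,.03); F=current_ft_force(); f=F@D; print(round(x,4),f.round(2),F[2].round(1),end='; ')
    if f<-7.5: break
print(current_t())
for n in ('top','scene'):
    c=cap(n,n+'4.png'); w=cloud(c); X,Y,Z=w[...,0],w[...,1],w[...,2]
    for a,b,r in ((.19,.222,.015),(.12,.16,.032)):
        m=(Z>a)&(Z<b)&(abs(Y-.05)<.04)&(abs(X-.70)<.05)&(X<.725);P=w[m]
        s=least_squares(lambda c:np.hypot(P[:,0]-c[0],P[:,1]-c[1])-r,[.69,.05],loss='soft_l1',f_scale=.002); v=s.x-HOME[:2];print(n,a,m.sum(),s.x.round(4),'dock',v@D[:2],v@L[:2])
E
```

```text
-0.033 -4.34 0.5; -0.0315 -4.21 0.1; -0.03 -4.19 0.0; -0.0285 -3.9 0.4; -0.027 -4.59 1.3; -0.0255 -3.61 1.0; -0.024 -4.73 0.4; -0.0225 -3.22 1.2; -0.021 -4.56 3.1; -0.0195 -10.26 3.5; 21.5667
top 0.19 28 [0.6965 0.0494] dock -0.0006085811016034674 -0.0013234045838520954
top 0.12 33 [0.6987 0.05  ] dock 0.0016310460438662294 -0.0010089052819846032
scene 0.19 167 [0.6953 0.0507] dock -0.0016572960815690787 8.388125627056884e-05
scene 0.12 239 [0.6949 0.0512] dock -0.002042920598572621 0.0006354522809141769
```

View pics/scene4.png

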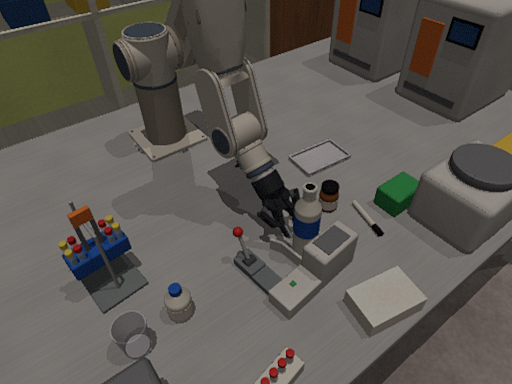

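The axial force jumped to 10 N at the stop. The bottle stands upright at (307,215), with its axis within about 2 mm of home. I'll retreat and go to the carrier.

```bash
cat >> h.py <<'E'
THC=np.radians(6.3); DC=np.array([np.cos(THC),np.sin(THC),0]); GRIP=np.array([.463,-.3903,.2225])
E
python3 - <<'E'
from h import *
R=Rpush()
move_l(dk(-.06,0,.031),R,.08); move_l(dk(-.235,0,.031),R,.2)
q=np.array([-.02,-.15,2.4943,2.712,.2285,-1.246]); move_j(q)
move_j([-.7,-.1,1.8,0,1.44,-.6]); print(current_position(),current_t())
gripper_to(1.0)
Rg=Rdown(THC)
print(inverse_kinematics(GRIP+[0,0,.1],Rg))
move_pose(GRIP+[0,0,.1],Rg); move_l(GRIP,Rg,.12)
print(current_position(),current_ft_force().round(1),current_t())
cap('scene','s5.png');cap('top','t5.png')
E
```

```text
[ 0.32529899 -0.25792328  0.41547793] 26.75
[-7.20057269e-01  2.92560802e-01  1.56564022e+00 -4.44089210e-16
  1.28339163e+00  7.40783315e-01]
[ 0.46343595 -0.39066587  0.22334192] [-0.1 -0.2 -0.4] 29.5083
```

```bash
python3 -c "
import cv2
a=cv2.imread('pics/s5.png');cv2.imwrite('pics/s5z.png',cv2.resize(a[170:330,40:340],None,fx=2.6,fy=2.6,interpolation=2))"
```

```text
(no output)
```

View pics/s5z.png

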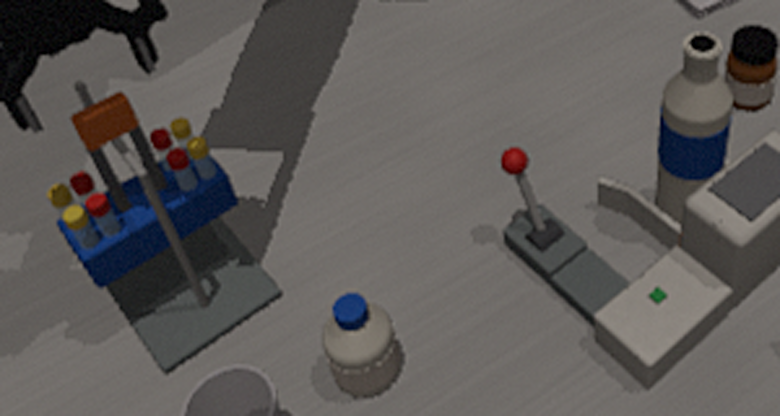

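The open fingers look offset from the grip block: their tips at zoom (30,120) and (145,60) do not straddle the block at (105,120). I'll measure where the gripper really is.

```bash
python3 - <<'E'
from h import *
for n in ('scene','top'):
    c=cap(n,n+'6.png'); w=cloud(c); f=c['frame']; X,Y,Z=w[...,0],w[...,1],w[...,2]
    dark=f.max(-1)<60
    m=dark&(Z>.18)&(Z<.33)&(abs(X-.45)<.12)&(abs(Y+.39)<.12)
    P=w[m]-GRIP; a=P@DC; b=-P[:,0]*DC[1]+P[:,1]*DC[0]
    for lo,hi in ((.18,.2),(.2,.22),(.22,.25),(.25,.28),(.28,.33)):
        k=(w[m][:,2]>lo)&(w[m][:,2]<hi)
        if k.sum(): print(n,lo,k.sum(),'x',np.percentile(a[k],[2,50,98]).round(3),'y',np.percentile(b[k],[2,25,50,75,98]).round(3))
a=cv2.imread('pics/top6.png');cv2.imwrite('pics/t6z.png',cv2.resize(a[180:290,320:430],None,fx=5,fy=5,interpolation=2))
a=cv2.imread('pics/scene6.png');cv2.imwrite('pics/s6z.png',cv2.resize(a[120:300,10:180],None,fx=3.3,fy=3.3,interpolation=2))
E
```

```text
scene 0.18 84 x [-0.006  0.003  0.054] y [-0.021 -0.016  0.001  0.014  0.02 ]
scene 0.2 31 x [-0.045  0.003  0.033] y [-0.02  -0.014 -0.002  0.002  0.019]
scene 0.22 16 x [-0.045 -0.043 -0.04 ] y [-0.003 -0.002 -0.001  0.001  0.002]
scene 0.25 125 x [-0.008  0.008  0.012] y [-0.056 -0.049 -0.044  0.045  0.054]
scene 0.28 856 x [-0.011  0.011  0.018] y [-0.072 -0.049 -0.022  0.043  0.069]
top 0.18 5 x [0.051 0.051 0.055] y [0.002 0.003 0.003 0.005 0.005]
top 0.2 3 x [0.003 0.006 0.009] y [-0.002  0.009  0.02   0.02   0.02 ]
top 0.28 61 x [-0.008  0.009  0.018] y [0.03  0.039 0.049 0.07  0.073]
```

View pics/t6z.png

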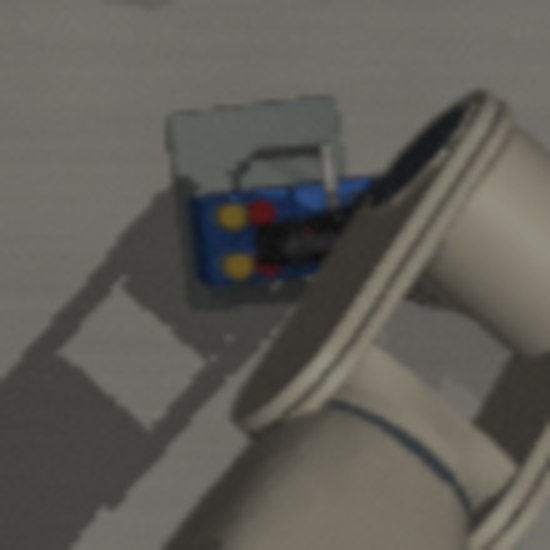

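View pics/s6z.png

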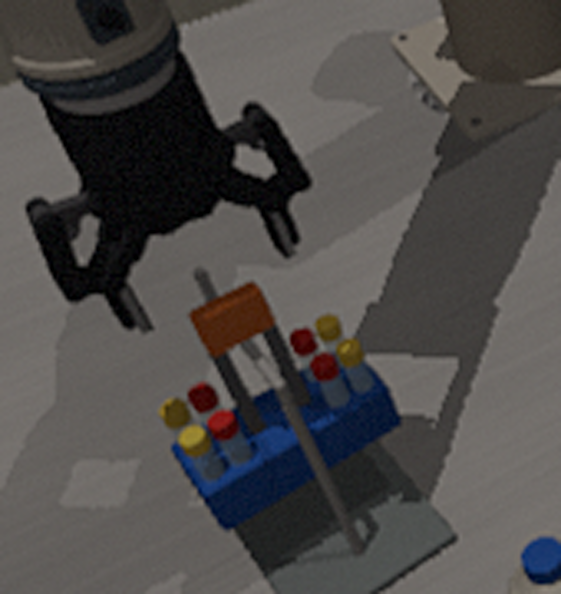

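```bash
python3 - <<'E'
from h import *
c=cap('scene'); w=cloud(c); f=c['frame']; X,Y,Z=w[...,0],w[...,1],w[...,2]
P=w-GRIP; a=P@DC; b=-P[...,0]*DC[1]+P[...,1]*DC[0]
m=(Z>.17)&(Z<.33)&(abs(abs(b)-.05)<.02)&(abs(a)<.03)&(Z>.18)
for s in (1,-1):
    k=m&(b*s>0); z=np.sort(Z[k]); print(s,k.sum(),z[:12].round(3)); i=k&(Z<z[0]+.02); print(np.median(a[i]),np.median(b[i]),b[i].min(),b[i].max(),a[i].min(),a[i].max())
E
```

```text
1 363 [0.255 0.255 0.256 0.257 0.257 0.259 0.259 0.26  0.261 0.261 0.261 0.262]
0.007864155702261878 0.04612239840631655 0.04270802053109266 0.05618585542352593 -0.00940810119242326 0.013888996338132932
-1 447 [0.257 0.258 0.258 0.259 0.26  0.26  0.261 0.261 0.262 0.263 0.263 0.263]
0.008635531581497567 -0.049012765866028 -0.05606960814966139 -0.04248281357608873 -0.00014341818617805174 0.011815301467894062
```

The tips are really at z≈0.255, about 38 mm higher than the reported TCP implies, though centred in x and y. That also explains the odd push offset earlier. I'll lower in stages and check against depth.

```bash
cat >> h.py <<'E'
def tips(w,ctr):
    P=w-ctr; a=P@DC; b=-P[...,0]*DC[1]+P[...,1]*DC[0]; Z=w[...,2]
    for s in (1,-1):
        k=(abs(b*s-.05)<.02)&(abs(a)<.03)&(Z>.19)&(Z<.33); z=np.sort(Z[k])[:6]; i=k&(Z<z[0]+.02); print('tip',s,z.round(3),'x',np.percentile(a[i],[5,50,95]).round(3),'y',np.percentile(b[i],[5,50,95]).round(3))
E
python3 - <<'E'
from h import *
Rg=Rdown(THC)
move_l(GRIP-[0,0,.025],Rg,.08); print(current_position(),current_ft_force().round(1)); tips(cloud(cap('scene')),GRIP)
move_l(GRIP-[0,0,.038],Rg,.08); print(current_position(),current_ft_force().round(1)); tips(cloud(cap('scene','s7.png')),GRIP)
print(current_t())
a=cv2.imread('pics/s7.png');cv2.imwrite('pics/s7z.png',cv2.resize(a[120:300,10:180],None,fx=3.3,fy=3.3,interpolation=2))
E
```

```text
[ 0.46263394 -0.38998201  0.19653913] [ 0.2 -0.9  0.4]
tip 1 [0.23  0.23  0.23  0.231 0.232 0.232] x [-0.009  0.007  0.011] y [0.043 0.047 0.056]
tip -1 [0.229 0.231 0.232 0.232 0.233 0.234] x [0.004 0.008 0.011] y [-0.055 -0.048 -0.043]
[ 0.46261236 -0.38995271  0.18374908] [-0.6  0.8 -0.5]
tip 1 [0.214 0.217 0.218 0.218 0.219 0.219] x [-0.007  0.007  0.011] y [0.043 0.047 0.055]
tip -1 [0.216 0.219 0.22  0.22  0.22  0.221] x [0.004 0.008 0.011] y [-0.054 -0.048 -0.042]
30.625
```

View pics/s7z.png

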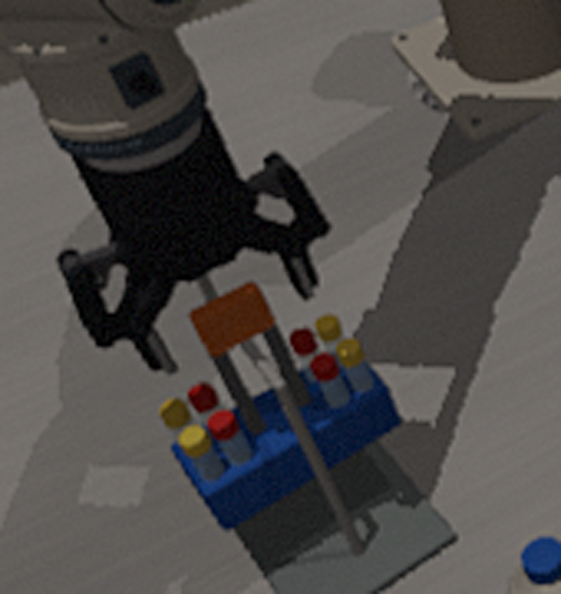

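The fingers now straddle the orange block, with tips at z≈0.216. I'll close and lift.

```bash
python3 - <<'E'
from h import *
Rg=Rdown(THC)
gripper_to(0.3,45); print('w',current_width()*85,current_ft_force().round(1))
p=current_position(); 
move_l(p+[0,0,.012],Rg,.05); print('w',current_width()*85,current_ft_force().round(1))
move_l(p+[0,0,.048],Rg,.08); print('w',current_width()*85,current_ft_force().round(1),current_t())
cap('scene','s8.png')
a=cv2.imread('pics/s8.png');cv2.imwrite('pics/s8z.png',cv2.resize(a[120:300,10:180],None,fx=3.3,fy=3.3,interpolation=2))
E
```

```text
w 43.31995527948089 [-0.5 -0.   1.9]
w 43.42985851631948 [-0.2  0.1 -2.7]
w 42.997654439242126 [ 0.2 -0.3 -2.6] 32.0833
```

View pics/s8z.png

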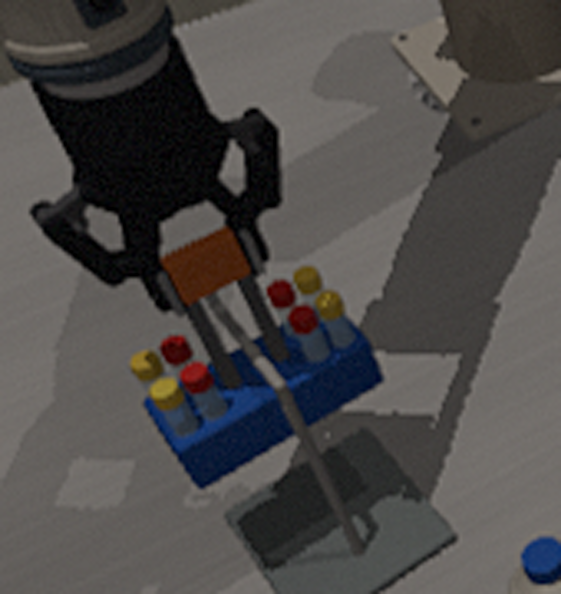

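The carrier is held squarely and lifted 48 mm, about 2.7 N. I'll withdraw it along the arm, then carry it to the tray.

```bash
python3 - <<'E'
from h import *
p=current_position(); Rg=Rdown(THC)
tr=np.array([.4385,.3488]); Rt=Rdown(np.radians(-4.3))
p1=p-.136*DC; p1[2]=p[2]
move_l(p1,Rg,.15); print(current_position(),current_t(),current_width()*85)
zc=.27
def q(a,b): return inverse_kinematics(a,b)
p2=np.array([p1[0],p1[1],zc]); move_l(p2,Rg,.15)
move_l([.42,-.22,zc],Rg,.22); move_l([.47,0,zc],Rdown(0),.22); move_l([.45,.2,zc],Rt,.22); move_l([*tr,zc],Rt,.15)
print(current_position(),current_t(),current_width()*85,current_q().round(2))
move_l([*tr,.16],Rt,.1)
cap('scene','s9.png'); c=cap('top','t9.png')
E
```

```text
[ 0.32839073 -0.40545555  0.23290656] 33.1917 43.12601434242568
[0.43848909 0.34798431 0.2698843 ] 38.0667 43.34551767691661 [ 0.65  0.27  1.72 -0.    1.15  2.3 ]
```

```bash
python3 -c "
import cv2
a=cv2.imread('pics/s9.png');cv2.imwrite('pics/s9z.png',cv2.resize(a[60:220,220:420],None,fx=3.5,fy=3.5,interpolation=2))
a=cv2.imread('pics/t9.png');cv2.imwrite('pics/t9z.png',cv2.resize(a[180:290,110:240],None,fx=5,fy=5,interpolation=2))"
```

```text
(no output)
```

View pics/s9z.png

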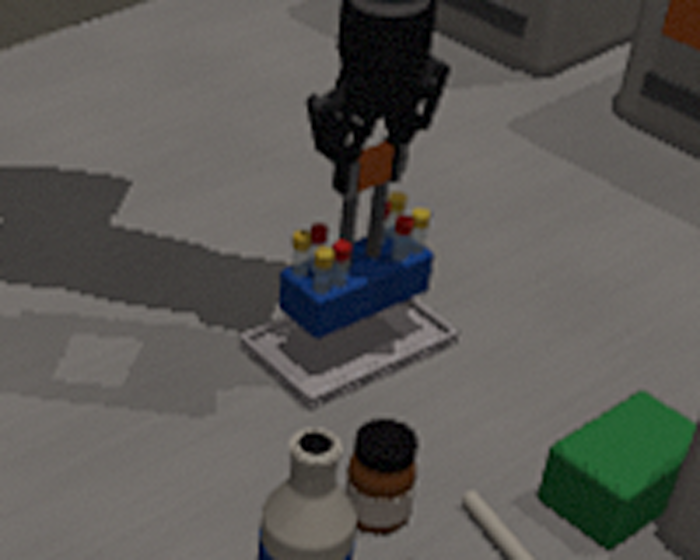

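View pics/t9z.png

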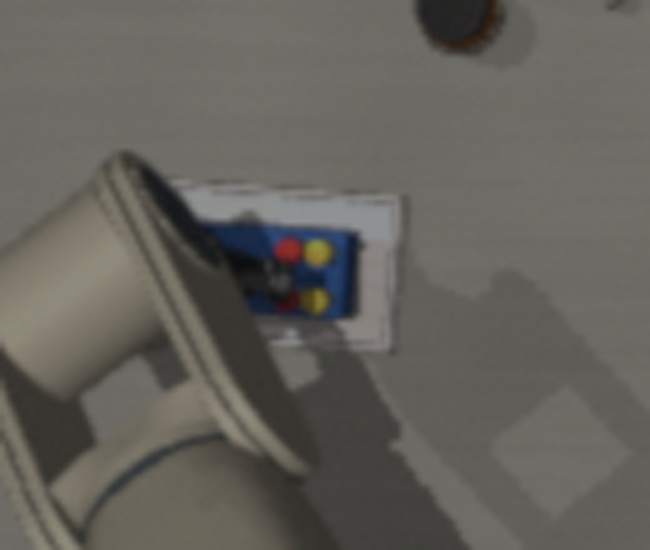

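```bash
cat >> h.py <<'E'
def carr(n,zlo,zhi):
    c=cap(n); w=cloud(c); f=c['frame']; hsv=cv2.cvtColor(f,cv2.COLOR_RGB2HSV).astype(int); X,Y,Z=w[...,0],w[...,1],w[...,2]
    bl=(hsv[...,0]>100)&(hsv[...,0]<125)&(hsv[...,1]>130)&(Z>zlo)&(Z<zhi)&(abs(X-.44)<.12)&(abs(Y-.35)<.13)
    k=cv2.minAreaRect((w[bl][:,:2]*1000).astype(np.float32)); zz=np.sort(Z[bl]); print(n,bl.sum(),np.round(k[0],1),np.round(k[1],1),round(k[2],1),'z',np.percentile(zz,[1,5,50,95,99]).round(3)); return c,w
E
python3 - <<'E'
from h import *
for n in('scene','top'): carr(n,.03,.14)
print(current_t(),current_position())
E
```

```text
scene 614 [439.9 346.2] [134.3  60.5] 84.3 z [0.06  0.063 0.09  0.104 0.105]
top 154 [437.8 324.7] [89.3 55.6] 85.7 z [0.073 0.081 0.099 0.105 0.107]
39.5167 [0.43875802 0.34901743 0.16057883]
```

The carrier is within 3 mm and 1° of the tray frame, and its underside at 0.056 matches what I expected. I'll lower it gently.

```bash
python3 - <<'E'
from h import *
Rt=Rdown(np.radians(-4.3)); x,y=.4378,.3505
move_l([x,y,.122],Rt,.08); print(current_ft_force().round(2),current_position()[2])
z=.117
b=current_ft_force()[2]
while z>.106:
    z-=.001; move_l([x,y,z],Rt,.02); f=current_ft_force()[2]; print(round(z,4),f.round(2),end=';')
    if f>1.5: break
sleep(.2); print(current_ft_force().round(2),current_position(),current_t())
carr('scene',.0,.1)
E
```

```text
[ 0.26  0.16 -2.43] 0.12164439732104664
0.116 -3.79;0.115 -3.52;0.114 -3.18;0.113 -3.54;0.112 -0.55;0.111 8.45;[-3.42  0.32  8.35] [0.43809042 0.35081704 0.11208814] 42.0417
scene 579 [438.  347.4] [132.7  60.8] 85.3 z [0.012 0.015 0.042 0.055 0.056]
```

```bash
python3 - <<'E'
from h import *
Rt=Rdown(np.radians(-4.3)); x,y=.4378,.3505
move_l([x,y,.1118],Rt,.02); print(current_ft_force().round(2))
gripper_to(.85); move_l([x,y,.18],Rt,.08); move_l([x,y,.3],Rt,.2)
cap('scene','s10.png'); 
a=cv2.imread('pics/s10.png');cv2.imwrite('pics/s10z.png',cv2.resize(a[100:300,200:420],None,fx=3,fy=3,interpolation=2))
carr('scene',.0,.1); print(current_t())
E
```

```text
[-0.51 -0.11  3.38]
scene 578 [439.3 347.4] [133.   59.1] 85.2 z [0.012 0.014 0.042 0.055 0.057]
44.5833
```

View pics/s10z.png

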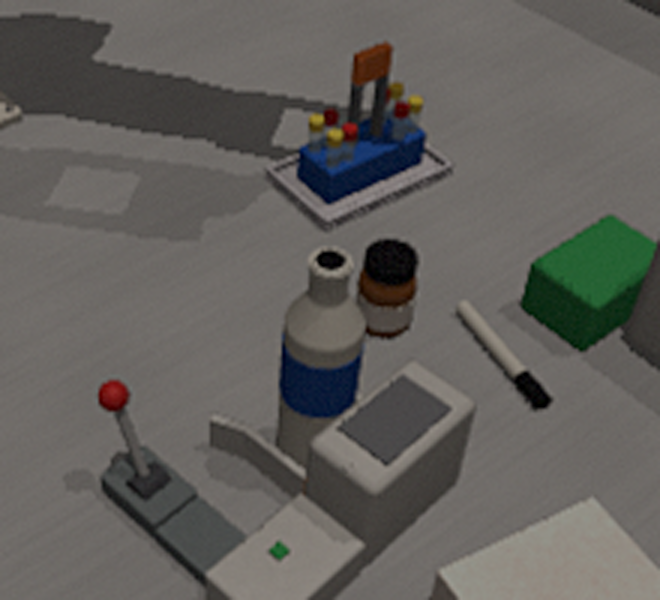

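The carrier stands squarely in the tray at zoom (365,155), and the bottle is upright in the dock. Now the lever.

```bash
python3 - <<'E'
from h import *
R=Rdown(TH)
move_l([.5,.1,.3],R,.25); gripper_to(0); 
move_l(dk(-.155,-.14,.25),R,.25); move_l(dk(-.155,-.14,.069),R,.15)
print(current_position(),current_ft_force().round(2),current_t())
c=cap('scene','s11.png'); w=cloud(c); P=w-dk(-.155,-.14,0); a=P@D;b=P@L; m=(abs(a)<.03)&(abs(b)<.03)&(P[...,2]>.03); print('tip z',np.sort(P[...,2][m])[:8].round(3))
a=cv2.imread('pics/s11.png');cv2.imwrite('pics/s11z.png',cv2.resize(a[130:300,180:360],None,fx=3.3,fy=3.3,interpolation=2))
E
```

```text
[ 0.5587224  -0.10521131  0.06983321] [0.23 0.04 0.83] 48.8333
tip z [0.091 0.092 0.094 0.094 0.094 0.095 0.095 0.095]
```

View pics/s11z.png

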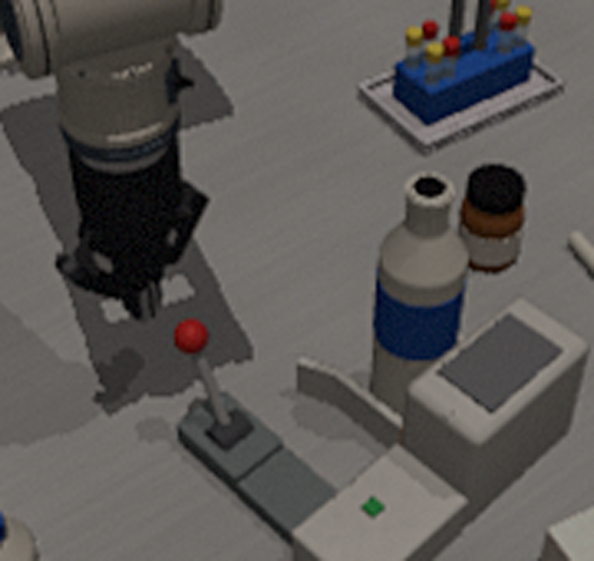

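```bash
python3 - <<'E'
from h import *
R=Rdown(TH); z=.062
move_l(dk(-.155,-.14,z),R,.1); move_l(dk(-.125,-.14,z),R,.1); print(current_ft_force()@D)
move_l(dk(-.045,-.14,z),R,.07); print(current_ft_force()@D,current_t())
x=-.045
while x<-.015:
    x+=.002; move_l(dk(x,-.14,z),R,.04); f=current_ft_force()@D; print(round(x,3),f.round(1),end=';')
    if f<-6: break
sleep(.1);cap('scene','s12.png'); print(current_t())
a=cv2.imread('pics/s12.png');cv2.imwrite('pics/s12z.png',cv2.resize(a[130:300,180:360],None,fx=3.3,fy=3.3,interpolation=2))
E
```

```text
-0.5645631592761701
-1.736655941380204 50.875
-0.043 -8.0;51.275
```

View pics/s12z.png

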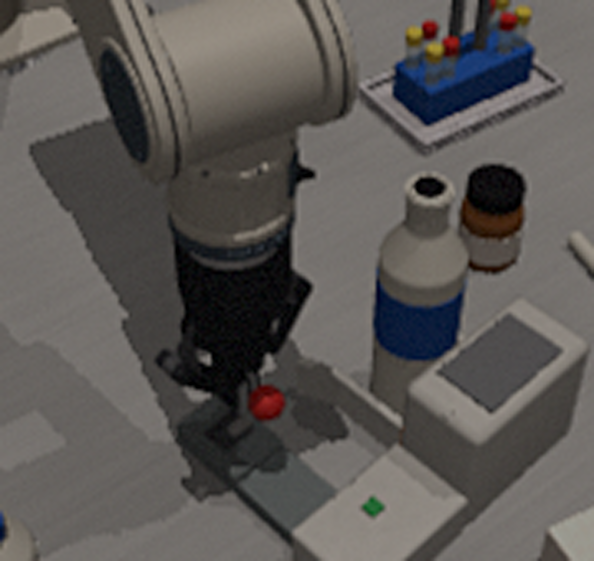

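The lever leans over with the knob at zoom (267,402), and I felt a firm stop. I'll confirm with a slight extra push, then retreat and measure.

```bash
python3 - <<'E'
from h import *
R=Rdown(TH); z=.062; x=-.043
for i in range(4):
    x+=.001; move_l(dk(x,-.14,z),R,.03); f=current_ft_force()@D; print(round(x,3),f.round(1),end=';')
    if f<-14: break
move_l(dk(-.1,-.14,z),R,.1); move_l(dk(-.16,-.14,z),R,.15); move_l(dk(-.2,-.14,.3),R,.25)
q=current_q(); q[0]=-.9; move_j(q)
for n in('scene','top'):
    c=cap(n,n+'13.png'); w=cloud(c); f=c['frame']; hsv=cv2.cvtColor(f,cv2.COLOR_RGB2HSV).astype(int)
    X,Y,Z=w[...,0],w[...,1],w[...,2]
    m=((hsv[...,0]<5)|(hsv[...,0]>172))&(hsv[...,1]>150)&(hsv[...,2]>60)&(Z>.07)&(Z<.14)&(Y>-.2)&(Y<-.03)&(X>.5)&(X<.8)
    e=w[m]-HOME; print(n,m.sum(),'knob x',(e@D).min(),(e@D).max(),'y',(e@L).mean(),'z',e[:,2].max())
    from scipy.optimize import least_squares
    for a,b,r in ((.19,.222,.015),(.12,.16,.032)):
        k=(Z>a)&(Z<b)&(abs(Y-.05)<.04)&(abs(X-.70)<.05)&(X<.725);P=w[k]
        if k.sum()<10: continue
        s=least_squares(lambda c:np.hypot(P[:,0]-c[0],P[:,1]-c[1])-r,[.69,.05],loss='soft_l1',f_scale=.002); v=s.x-HOME[:2];print(n,'bottle dock',v@D[:2],v@L[:2])
carr('top',0,.1);carr('scene',0,.1)
print(current_t(),current_ft_force().round(1))
E
```

```text
-0.042 -10.9;-0.041 -13.5;-0.04 -16.7;scene 81 knob x -0.027704114250711988 -0.006387426242813958 y -0.14195265112853128 z 0.11747651755508415
scene bottle dock -0.001852862625406399 0.00023504679629969842
scene bottle dock -0.0023467000027270024 0.0005217883659778307
top 33 knob x -0.027279493291225792 -0.008166556351951161 y -0.13876239310246538 z 0.12226300842762194
top bottle dock -0.0005775546743936359 -0.0013618355732838935
top bottle dock 0.001329020689899553 -0.0009730281275751802
top 263 [438.9 347.6] [132.4  54.8] 85.8 z [0.036 0.042 0.051 0.058 0.073]
scene 584 [437.9 348. ] [132.8  61.3] 85.5 z [0.011 0.015 0.042 0.055 0.057]
55.9333 [-0.6 -0.3  0.7]
```

View pics/scene13.png

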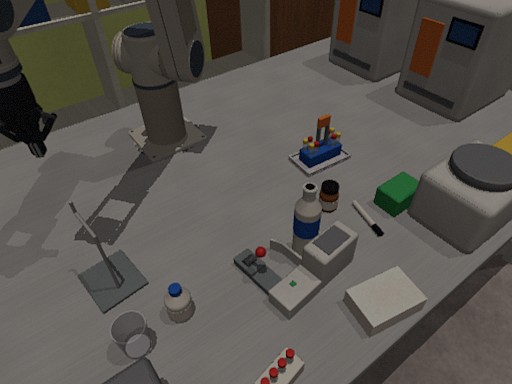

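View pics/top13.png

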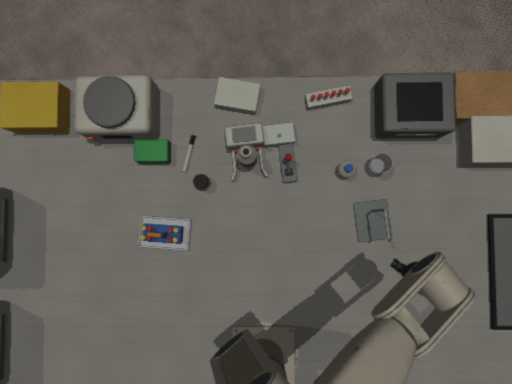

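The knob moved about 83 mm of the expected 86 mm, within measuring error, and the end stop held at 17 N. The bottle, carrier and bystanders look right in both views, so I'm handing in.

```bash
python3 -c "
from h import *
finish_job(); print(current_t())"
```

```text
the job is handed in; nothing more can be done
the job is handed in; nothing more can be done
```

All three steps are done in the order asked, and I handed the job in at about 56 s.

- **Bottle:** I slid it into the dock with tilted fingertips until the pushing force rose from about 4 N to 10 N at the back stop. The last pictures show it upright, with its axis within about 2 mm of `dock_home`.
- **Carrier:** I lifted it 48 mm off the hook and withdrew it 136 mm before going sideways. I lowered it into the tray in 1 mm steps; the force reading rose to about 8 N as it landed. It stands level, within about 2 mm of the tray centre and about 1° of the tray's angle.
- **Lever:** I pushed it over to a firm stop, which held at 17 N. The knob moved about 83 mm against the 86 mm expected, and the 3 mm gap is within measuring error.
- **Bystanders:** They look unmoved in the before and after pictures; I did not measure them afterwards.

**Disagreement:** the cameras showed the fingertips about 38 mm farther back along the tool than the reported TCP and the given dimensions imply. I corrected for this when gripping the carrier and pushing the lever. The bottle push came before I found it, so the contact was probably higher than the 28 mm I planned, perhaps around 50 mm. The bottle still slid upright throughout.

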